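# Put a battery pack on its sloping charging dock and lock it

## Robot

A 7-joint arm with a two-finger parallel gripper is mounted at the origin on the work surface. World frame = base frame: x ahead of the robot, y to its left, z up, the work surface at z = 0. Lengths are in m, angles in rad, forces in N, time in s.
With the tool pointing down it reaches from about 0.4 to 0.85 m from the base axis. Payload 10.4 kg.
Tool frame: the origin (TCP) lies between the finger pads, 19 mm behind the fingertips; this is the grasp point; z points along the fingers, y is the line along which they close (so a half turn about z gives the same grasp; the last joint's range is limited). The gripper opens to 85 mm and grips with 20 to 120 N. Pads are 22 mm wide; open, the fingers measure 114 mm over their backs; the gripper's body (76 mm by 85 mm) begins 54 mm behind the grasp point. The pads swing forward as they close: fully open they stand 13 mm farther back than shut.
Start: joints at [-1.136, 0.332, -0.065, 1.46, 0.022, 1.35, -0.088], TCP at [0.276, 0.561, 0.25] pointing down, gripper open.
Joint ranges: [-2.6, 2.6], [-0.5, 2.12], [-1.47, 1.34], [0.16, 2.42], [-1.27, 4.41], [0.06, 2.06], [-2.6, 2.6]. Speed limits (rad/s): [2.22, 2.22, 2.79, 2.79, 3.14, 3.14, 3.14].

## Interface

Orientations are given as a unit quaternion [x, y, z, w].
In Python, from workcell import manip gives the robot as it stands. The module is installed in compiled form; this text tells all that it offers.
- The arm moves only by the shell command python3 -m inch 'ROWS' [OPENING] [FORCE]. ROWS is JSON, a list of rows, each a list of 2 entries, a list of its own where there are three numbers: the shift along the tool's x, y, z each as a share of 0.08 m, from -1 to 1, then the turn, a rotation vector about the tool's x, y, z each as a share of 45 degrees, from -1 to 1. A call has exactly 10 rows; each row is the pose to reach, as a shift and turn from the pose commanded when the call began, along the tool's axes at that moment; what a row does not reach only later rows make up. A row lasts 1/10 s, in which the tool goes at most 50 mm and 8.59 degrees, less where a joint would pass 70% of its speed; a pose out of reach is approached as far as the arm can. A call with a number of a shift or a turn outside -1 to 1 is refused whole. A call with a gripper value outside its range is refused whole. OPENING is the opening, from 0 (shut) to 1 (fully open), set as the call begins (- or left out, the last holds). The fingers move at their own pace and stop on an object; FORCE is the grip in N (left out, the last holds). Time passes only in rows, so rows that repeat a pose let the fingers close, or fill a call up. It gives the time, the measured TCP pose, the force, the opening and the grip force at its end, in the units of the state.
- manip.get_obs(): the state, without advancing time (a new reading comes with each control period).
- manip.camera(name): name is "scene" or "side" or "wrist"; returns the picture (420x560x3 uint8, red, green, blue); there is no depth.
- manip.camera_params(name): a dict with "fov_y" (degrees; the focal length in pixels is half the picture's height over the tangent of half this angle, whatever the lens; pixels are square), "cx", "cy" (the principal point, pixels), "camera_from_world" (4x4, takes a point from world to camera coordinates); the wrist camera has in their place "T_tool_cam" (4x4, takes a point from camera to tool coordinates, whose origin is the TCP and whose axes are the flange's). Camera axes: x right, y up, looking along -z (the intrinsics and any distortion apply to the point x, -y, -z); pixel columns grow to the right and rows downward; lengths in m; the calibration is good to about 2 mm. A picture is of the moment at which its call begins: read the wrist's pose just before it. camera_params takes no time and is no camera call.
- manip.hand_in(): hands the job in; it is judged then, once.
The state is a dict: "clock": time; "joint_pos": joint angles; "joint_velocities": joint speeds; "tau": joint torques, N m; "position": TCP position; "ee_rot": TCP orientation; "ft_force": force on the tool from outside, world axes, zero at the start; "torque": the same for the moment, N m; "grip_width": opening from 0.0 (shut) to 1.0 (fully open); "grasp_force": force on a finger pad.
Only numpy, scipy, OpenCV 4.12 (cv2) and the standard library are available. Lean on these libraries where they do the work, as an engineer would, in place of code of your own. Each camera call takes 0.05 s, during which the arm holds its last target. There are 200 camera calls.

## Task

Pick up the cordless-tool battery pack and put it on the sloping charging dock, flush end uphill, so that the dock's two pegs go into the holes in its underside; keep hold of it until it sits fully home and flat on the deck. Then slide the dock's steel catch all the way in over the pack's foot so that the pack is locked, and let go. Leave the tape measure, the parts case and the screwdriver where they lie.

Things in the scene. Friction and masses are not known exactly. Their poses are not given: they have to be found in the camera images.
- pack: Loose battery pack, 0.4 to 0.65 kg, black and grey plastic, upright on the table. Three tiers centred on y = 0: foot plate 100 (x) x 90 (y) mm, 0 to 16 mm high; body 100 x 58 mm, 16 to 40 mm; top block 76 x 46 mm, 40 to 68 mm, from x = -30 to +46 mm. So its +x end is the flush end (4 mm step), its -x end has a 20 mm step with a release tab. Origin: centre of the underside; z up.
- pack_grip (a point): Where the pack is well gripped: on its top block at x = +3, y = 0, 61 mm above the underside, fingers closing across the 46 mm width (along y). With the TCP here the fingertips just clear the body's shoulder. Axes as the pack's.
- pack_hole_large (a point): Mouth of the larger round hole in the pack's underside: 21 mm wide, 16 mm deep, at the pack's x = +28, y = 0 (flush end).
- pack_hole_small (a point): Mouth of the smaller round hole in the pack's underside: 14 mm wide, 16 mm deep, at the pack's x = -28, y = 0.
- dock: Charging dock, fixed to the table: a ribbed black stand, 135 x 100 mm, carrying a grey deck (140 x 104 mm) that slopes 25 degrees: its low edge is on the dock's -x side (nearer the robot), its high edge on the +x side. The steel catch is on its +y side. Origin: on the table under the middle of the deck; z up.
- dock_deck: The deck's own frame. Origin: on the deck's surface midway between its two pegs, 60 mm above the table; z square to the deck (25 degrees from vertical, leaning to the dock's low side), x straight uphill, y level. The pack is home when its frame coincides with this one: underside on the deck, flush (+x) end uphill.
- peg_large (a point): Top of the dock's larger steel peg, square to the deck: 18 mm wide, 14 mm high, the last 4 mm tapering by 3 mm a side; at deck x = +28, y = 0 (uphill). Goes into the pack's larger hole.
- peg_small (a point): Top of the dock's smaller steel peg, square to the deck: 11 mm wide, 14 mm high, the last 4 mm tapering by 3 mm a side; at deck x = -28, y = 0 (downhill). Goes into the pack's smaller hole.
- catch (a joint): Travel (m) of the dock's steel sliding catch along deck -y: 0 = out, 0.022 = fully in; starts 0 to 0.005. About 2.5 N of friction; stays where left. Flat tongue 30 (x) x 44 (y) x 5 mm, underside 19 mm above the deck, leading edge at deck y = 54 mm minus travel: it passes over the 16 mm high foot of a seated pack (edge at y = 45). Black guide below: x +-20, y 58 to 118, 16 mm high.
- catch_fin (a point): Middle of the top of the catch's upright fin, by which it is pushed or pinched. The fin is 26 mm (deck x) x 10 mm (deck y) and stands 28 mm above the tongue; its top is 52 mm above the deck, at deck x = 0, y = 81 mm minus the travel. Axes as the deck's.
- tape_measure: Bystander: black tape measure lying flat, 66 x 62 x 34 mm. Origin: centre of its underside.
- parts_case: Bystander: clear closed case of connectors, 75 x 125 x 29 mm. Origin: centre of its underside.
- screwdriver: Bystander: screwdriver 170 mm long with a black handle, lying on the table along its x, handle to its -x. Origin: underside of it, near its middle.
Mind the look-alikes: they are no part of the job. What is shaped like the pack but turquoise is not meant. What is shaped like the dock but green is not meant.

How it is judged:
On the way, in this order (a step that is already met when the one before it is completed fails the run):
1. the pack sits fully home on the dock's pegs while the gripper still holds it (x of pack in the frame of dock_deck between -0.003 and 0.003 m and y of pack in the frame of dock_deck between -0.003 and 0.003 m and z of pack in the frame of dock_deck between -0.002 and 0.0025 m and angle between the z axis of pack and the z axis of dock_deck, either way round below 0.06 rad and angle between the x axis of pack and the x axis of dock_deck, either way round below 0.1 rad and x of pack_grip in the frame of dock_deck above -0.001 m and contact force between the fingers and pack above 1 N), for 0.1 s.
2. the catch is slid in over the seated pack's foot (18 mm or more of its 22 mm) (x of pack in the frame of dock_deck between -0.003 and 0.003 m and y of pack in the frame of dock_deck between -0.003 and 0.003 m and z of pack in the frame of dock_deck between -0.002 and 0.0025 m and angle between the z axis of pack and the z axis of dock_deck, either way round below 0.06 rad and angle between the x axis of pack and the x axis of dock_deck, either way round below 0.1 rad and x of pack_grip in the frame of dock_deck above -0.001 m and value of joint catch above 0.018 m), for 0.1 s.
At the end, for the whole second after the job is handed in: The pack is at rest on the dock's deck, +x end uphill, within 3 mm of the seat along and across the deck, its underside within 2.5 mm of the deck and square to it within 0.06 rad, and the catch is in by more than 18 mm (all of step 2 and linear speed of pack below 0.01 m/s and angular speed of pack below 0.1 rad/s); the robot touches nothing.
It fails at once if the tape measure is shifted by more than 20 mm (distance of tape_measure from where it was at the start of the episode above 0.02 m).
It fails at once if the parts case is shifted by more than 20 mm (distance of parts_case from where it was at the start of the episode above 0.02 m).
It fails at once if the screwdriver is shifted by more than 20 mm (distance of screwdriver from where it was at the start of the episode above 0.02 m).
It also fails if it takes over 51 s, if anything falls off the work surface, if the arm or the gripper's body presses on something with over 40 N, if the wrist force passes 120 N, or if a joint passes its speed limit or range.

## Working session

There is one attempt and no reset: what is moved stays moved. The work goes in short steps, Python scripts to look and compute and a shell command to move; the robot and the scene stay as the last step left them, time stands still between calls to the robot, and variables do not carry over. Pictures are saved under pics/ and viewed, at most 10 in all, crops included, and the job is handed in when it is done.

```bash
mkdir -p pics; ls; python3 - <<'E'
from workcell import manip
import cv2,numpy as np
o=manip.get_obs();print(o['clock'],o['position'],o['ee_rot'],o['grip_width'],o['ft_force'])
for n in("scene","side","wrist"):
    im=manip.camera(n);cv2.imwrite(f"pics/{n}0.png",im[...,::-1]);p=manip.camera_params(n)
    print(n,{k:np.round(v,4).tolist() for k,v in p.items()})
E
```

```text
pics
0.0 [0.27607574 0.56033075 0.24922182] [ 2.26905963e-01  9.73916419e-01 -6.89050585e-04 -1.35596368e-04] 1.001428620573523 [ 0.35576555 -0.71536957 -0.07440464]
scene {'fov_y': 56.7904, 'cx': 278.5803, 'cy': 206.3363, 'camera_from_world': [[-0.1691, 0.9855, 0.011, 0.0711], [-0.7785, -0.1404, 0.6117, 0.3753], [0.6044, 0.0948, 0.791, -1.2974], [0.0, 0.0, 0.0, 1.0]]}
side {'fov_y': 52.4276, 'cx': 285.7459, 'cy': 210.8836, 'camera_from_world': [[0.9766, -0.215, -0.0069, -0.5438], [0.1173, 0.5055, 0.8548, -0.1712], [-0.1803, -0.8356, 0.5189, -0.9118], [0.0, 0.0, 0.0, 1.0]]}
wrist {'fov_y': 66.5933, 'cx': 281.267, 'cy': 208.2686, 'T_tool_cam': [[0.0008, 0.9611, 0.2761, 0.0707], [1.0, -0.0005, -0.001, 0.0004], [-0.0008, 0.2761, -0.9611, -0.1238], [0.0, 0.0, 0.0, 1.0]]}
```

View pics/scene0.png

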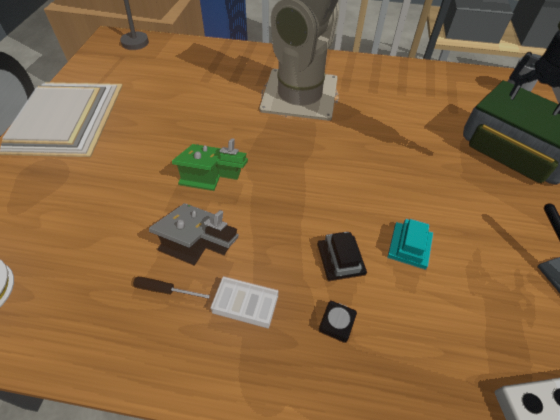

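View pics/side0.png

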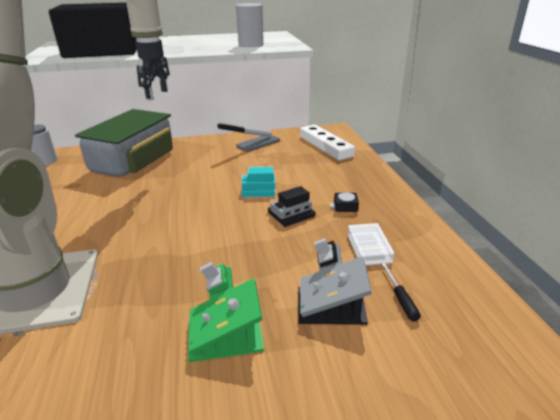

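The battery pack could be the black/grey one at scene (343,255) or the turquoise one at (411,243), and I choose the black/grey one. The dock could be the grey one at (195,232) or the green one at (210,163), and I choose the grey one. Next is a close crop to check both.

```bash
python3 - <<'E'
import cv2,numpy as np
s=cv2.imread('pics/scene0.png');d=cv2.imread('pics/side0.png')
def c(im,x,y,w,h): return cv2.resize(im[y:y+h,x:x+w],(400,300),interpolation=cv2.INTER_CUBIC)
m=np.vstack([np.hstack([c(s,304,222,80,60),c(s,145,196,100,75)]),np.hstack([c(d,252,175,80,60),c(d,285,230,120,90)])])
cv2.imwrite('pics/crop1.png',m)
E
```

```text
(no output)
```

View pics/crop1.png

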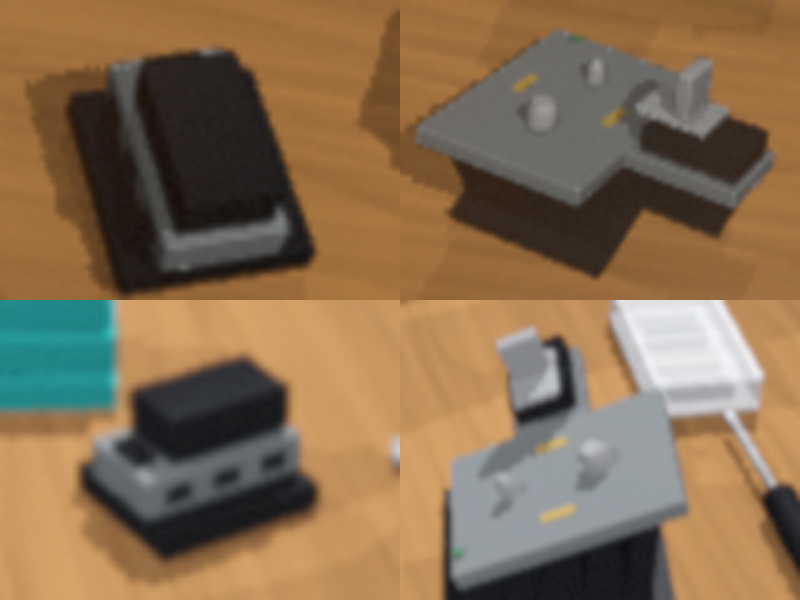

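```bash
cat > h.py <<'E'
import numpy as np,cv2
from workcell import manip
def KP(n,o=None):
    p=manip.camera_params(n);f=210/np.tan(np.radians(p['fov_y'])/2)
    K=np.array([[f,0,p['cx']],[0,f,p['cy']],[0,0,1]])
    if n=='wrist':
        from scipy.spatial.transform import Rotation as R
        T=np.eye(4);T[:3,:3]=R.from_quat(o['ee_rot']).as_matrix();T[:3,3]=o['position']
        M=np.linalg.inv(T@np.array(p['T_tool_cam']))
    else: M=np.array(p['camera_from_world'])
    return K@(np.diag([1,-1,-1])@M[:3])
def plane(P,uv,z):
    A=np.c_[P[:,0],P[:,1],P[:,2]*z+P[:,3]];q=np.linalg.solve(A,[*uv,1]);return np.r_[q[:2]/q[2],z]
def tri(P,a,Q,b):
    X=cv2.triangulatePoints(P,Q,np.array(a,float).reshape(2,1),np.array(b,float).reshape(2,1))[:,0];X=X[:3]/X[3]
    return X,proj(P,X)-a,proj(Q,X)-b
def proj(P,X):
    u=P@np.r_[X,1];return u[:2]/u[2]
E
python3 - <<'E'
from h import *
np.set_printoptions(precision=4,suppress=True)
S=KP('scene');D=KP('side')
cs=lambda x,y:(145+(x-400)/4,196+y/4)
cd=lambda x,y:(285+(x-400)/3.333,230+(y-300)/3.333)
for n,a,b in[('pegL',(541,100),(597,448)),('pegS',(597,62),(502,480)),('fin',(697,65),(518,335)),('-yhi',(417,138),(688,500)),('-ylo',(558,32),(460,575)),('+yhi',(578,195),(655,393))]:
    print(n,*tri(S,cs(*a),D,cd(*b)))
ps=lambda x,y:(304+x/5,222+y/5)
print('top',[plane(S,ps(*p),.068) for p in[(145,60),(235,52),(280,205),(170,228)]])
print('foot',[plane(S,ps(*p),z) for p,z in[((70,100),.016),((125,275),.016),((312,245),.016)]])
pd=lambda x,y:(252+x/5,175+(y-300)/5)
print('top',[plane(D,pd(*p),.068) for p in[(135,395),(250,360),(287,388),(172,425)]])
print('foot',[plane(D,pd(*p),z) for p,z in[((82,470),.016),((165,540),.016),((315,490),.016)]])
E
```

```text
pegL [ 0.6282 -0.1906  0.0849] [-0.9732  0.9872] [-1.2019 -0.583 ]
pegS [ 0.5771 -0.1772  0.0586] [-0.4097  0.447 ] [-0.5353 -0.2855]
fin [ 0.6057 -0.1039  0.1086] [-0.8378  0.9679] [-0.9798 -0.5721]
-yhi [ 0.663  -0.2474  0.0865] [-0.1232  0.1125] [-0.1553 -0.0622]
-ylo [ 0.5406 -0.219   0.0308] [-0.6445  0.6972] [-0.9119 -0.4837]
+yhi [ 0.6815 -0.1503  0.0841] [-0.1089  0.1074] [-0.1227 -0.0557]
top [array([0.588 , 0.1522, 0.068 ]), array([0.5765, 0.1919, 0.068 ]), array([0.652 , 0.2153, 0.068 ]), array([0.6714, 0.1698, 0.068 ])]
foot [array([0.5813, 0.1223, 0.016 ]), array([0.6687, 0.1564, 0.016 ]), array([0.639 , 0.2382, 0.016 ])]
top [array([0.5782, 0.178 , 0.068 ]), array([0.6471, 0.2023, 0.068 ]), array([0.6585, 0.1671, 0.068 ]), array([0.5903, 0.1423, 0.068 ])]
foot [array([0.5511, 0.1939, 0.016 ]), array([0.5802, 0.1149, 0.016 ]), array([0.6693, 0.1451, 0.016 ])]
```

The black/grey pack has its step/tab end toward the robot. It sits near (0.612, 0.175) with yaw about 20°. The grey dock's peg tops triangulate to z 0.085 and 0.059, against 0.0845 and 0.061 expected, with dock yaw about -13°. I'm moving over the pack.

```bash
python3 -m inch '[[[-0.1,-0.04,0],[0,0,-0.05]],[[-0.2,-0.08,0],[0,0,-0.1]],[[-0.3,-0.13,0],[0,0,-0.15]],[[-0.4,-0.17,0],[0,0,-0.2]],[[-0.5,-0.21,0],[0,0,-0.26]],[[-0.6,-0.25,0],[0,0,-0.31]],[[-0.7,-0.29,0],[0,0,-0.36]],[[-0.8,-0.34,0],[0,0,-0.41]],[[-0.9,-0.38,0],[0,0,-0.46]],[[-1,-0.42,0],[0,0,-0.51]]]'
for i in 1 2 3; do python3 -m inch '[[[-0.09,-0.1,0.01],[0,0,0]],[[-0.19,-0.19,0.02],[0,0,0]],[[-0.28,-0.29,0.04],[0,0,0]],[[-0.37,-0.38,0.05],[0,0,0]],[[-0.46,-0.48,0.06],[0,0,0]],[[-0.56,-0.57,0.07],[0,0,0]],[[-0.65,-0.67,0.08],[0,0,0]],[[-0.74,-0.76,0.1],[0,0,0]],[[-0.84,-0.86,0.11],[0,0,0]],[[-0.93,-0.95,0.12],[0,0,0]]]' >/dev/null; done
python3 -m inch '[[[-0.1,-0.1,0.01],[0,0,-0.06]],[[-0.2,-0.2,0.03],[0,0,-0.12]],[[-0.3,-0.3,0.05],[0,0,-0.18]],[[-0.4,-0.4,0.07],[0,0,-0.24]],[[-0.5,-0.5,0.09],[0,0,-0.3]],[[-0.6,-0.6,0.1],[0,0,-0.36]],[[-0.7,-0.7,0.11],[0,0,-0.42]],[[-0.8,-0.8,0.12],[0,0,-0.48]],[[-0.93,-0.95,0.12],[0,0,-0.51]],[[-0.93,-0.95,0.12],[0,0,-0.51]]]'
python3 - <<'E'
from h import *
import pickle
o=manip.get_obs();im=manip.camera('wrist');cv2.imwrite('pics/w1.png',im[...,::-1]);pickle.dump(o,open('w1.pkl','wb'))
print(o['clock'],o['position'],o['ee_rot'],o['joint_pos'])
E
```

```text
clock: 1.15
position: [0.3333, 0.4948, 0.2497]
ee_rot: [0.028, 1.0, -0.0, -0.0]
ft_force: [-0.0, 0.1, 0.1]
grip_width: 0.999
grasp_force: 0.0
clock: 5.15
position: [0.6141, 0.1719, 0.2114]
ee_rot: [-0.169, 0.986, -0.001, 0.0]
ft_force: [0.2, -0.8, -0.2]
grip_width: 1.0
grasp_force: 0.0
5.15 [0.61410556 0.17187248 0.21140736] [-1.69375844e-01  9.85551323e-01 -6.37138257e-04  8.44799754e-05] [-0.43298142  0.3788677   0.11443859  1.48451742 -0.04274921  1.28073947
  1.59682882]
```

View pics/w1.png

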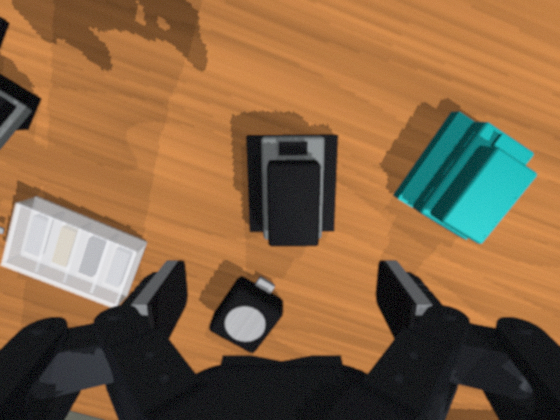

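```bash
cat > loc.py <<'E'
from h import *
import pickle
from scipy.spatial.transform import Rotation as R
np.set_printoptions(precision=4,suppress=True)
o=pickle.load(open('w1.pkl','rb'));P=KP('wrist',o)
f=np.array([plane(P,p,.016)for p in[(248,135),(337,135),(335.5,231),(250,231)]])
t=np.array([plane(P,p,.068)for p in[(269,161),(319,161),(318,246),(269,246)]])
print(f,f.mean(0));print(t,t.mean(0))
for q in(f,t):
    a=(q[2]+q[3]-q[0]-q[1])/2;b=(q[0]+q[3]-q[1]-q[2])/2
    print(np.linalg.norm(a),np.linalg.norm(b),np.degrees(np.arctan2(a[1],a[0])),np.degrees(np.arctan2(-b[0],b[1])))
T=R.from_quat(o['ee_rot']).as_matrix();print(T)
E
python3 loc.py
python3 - <<'E'
import cv2,numpy as np
im=cv2.imread('pics/w1.png').max(2).astype(int)
for r in(150,200,225):print(r,im[r,240:346:2])
for c in(260,285,300,328):print(c,im[125:260:2,c])
E
```

```text
[[0.5751 0.1244 0.016 ]
 [0.5461 0.2062 0.016 ]
 [0.6386 0.2424 0.016 ]
 [0.669  0.157  0.016 ]] [0.6072 0.1825 0.016 ]
[[0.5849 0.1515 0.068 ]
 [0.571  0.1908 0.068 ]
 [0.6424 0.2179 0.068 ]
 [0.6572 0.1763 0.068 ]] [0.6139 0.1841 0.068 ]
0.09939743996506982 0.08870399440946637 20.258829327276743 -160.44243416330949
0.07637292164655356 0.04290605293640325 19.842822969502315 -160.43990074841906
[[-0.9426 -0.3339  0.0004]
 [-0.3339  0.9426 -0.0012]
 [ 0.     -0.0013 -1.    ]]
150 [126 115 112  76  24  25  26  26  27  26  33  77 102 101 102 101 102 103
  94  67  23  26  18  31  29  25  21  18  18  20  21  23  21  58 135 147
 152 148 149 148 148 137  78  39  39  29  29  39  71 182 196 198 195]
200 [172 140 123 111  71  26  22  19  21  19  25  53  79  78  26  32  31  31
  34  34  33  33  30  34  34  35  38  34  35  38  39  38  39  33  32  37
  38  35  37  53 116 108  43  39  37  40  39  80 192 204 209 205 204]
225 [183 183 174 174 139  57  29  24  27  34  27  35  71  82  46  31  28  32
  33  34  35  40  36  38  33  35  32  42  39  40  34  36  36  42  36  36
  39  42  37  74 125  72  40  
[... 463 characters left out ...]
 34  37
  31  39  38  33  38  34  40  34  40  38  26  33  34  37  37  32  37  31
  39  34  38  39  33  32  69 164 183 183 181 180 173 173]
300 [136 130 129 124 110  58  82  95  69  39  27  29  20  22  21  63  89  63
  24  25  31  30  39  37  32  40  37  29  37  38  35  34  35  37  35  35
  40  36  38  32  36  41  30  31  38  30  35  43  37  39  34  45  45  39
  36  37  31  33  40  35  72 171 184 181 180 186 191 199]
328 [168 152 139 148 124  47  31  34  33  32  38  36  36  33  31  35  33  32
  39  38  34  41  36  36  33  41  35  40  35  33  38  39  40  40  34  35
  42  42  38  36  44  35  44  38  38  43  39  38  44  42  42  41  39 131
 200 205 201 204 205 197 192 194 196 207 203 199 203 198]
```

The pack's measured size matches: foot 99x89 mm, block 76x43 mm. Its centre is (0.607, 0.182) with yaw about 19.8°, and the tool yaw is already right. I shift +12 mm along tool y, then go down 150 mm, close and lift.

```bash
python3 -m inch '[[[0,0.03,0.1],[0,0,0]],[[0,0.06,0.2],[0,0,0]],[[0,0.09,0.3],[0,0,0]],[[0,0.12,0.4],[0,0,0]],[[0,0.15,0.5],[0,0,0]],[[0,0.15,0.6],[0,0,0]],[[0,0.15,0.7],[0,0,0]],[[0,0.15,0.8],[0,0,0]],[[0,0.15,0.9],[0,0,0]],[[0,0.15,0.94],[0,0,0]]]'
python3 -m inch '[[[0,0,0.1],[0,0,0]],[[0,0,0.2],[0,0,0]],[[0,0,0.3],[0,0,0]],[[0,0,0.4],[0,0,0]],[[0,0,0.5],[0,0,0]],[[0,0,0.6],[0,0,0]],[[0,0,0.7],[0,0,0]],[[0,0,0.8],[0,0,0]],[[0,0,0.88],[0,0,0]],[[0,0,0.94],[0,0,0]]]'
python3 -m inch '[[[0,0,0],[0,0,0]],[[0,0,0],[0,0,0]],[[0,0,0],[0,0,0]],[[0,0,0],[0,0,0]],[[0,0,0],[0,0,0]],[[0,0,0],[0,0,0]],[[0,0,0],[0,0,0]],[[0,0,0],[0,0,0]],[[0,0,0],[0,0,0]],[[0,0,0],[0,0,0]]]' 0 70
```

```text
clock: 6.2
position: [0.6085, 0.1857, 0.1353]
ee_rot: [-0.171, 0.985, -0.0, -0.001]
ft_force: [-0.1, 0.5, 0.5]
grip_width: 0.997
grasp_force: 0.0
clock: 7.2
position: [0.6087, 0.1859, 0.0605]
ee_rot: [-0.171, 0.985, -0.0, -0.0]
ft_force: [0.4, 1.2, 0.6]
grip_width: 1.003
grasp_force: 0.0
clock: 8.2
position: [0.6099, 0.1852, 0.0624]
ee_rot: [-0.17, 0.985, -0.0, 0.001]
ft_force: [0.4, -2.8, 5.2]
grip_width: 0.524
grasp_force: 73.8
```

```bash
python3 -m inch '[[[0,0,-0.1],[0,0,0]],[[0,0,-0.2],[0,0,0]],[[0,0,-0.3],[0,0,0]],[[0,0,-0.4],[0,0,0]],[[0,0,-0.5],[0,0,0]],[[0,0,-0.6],[0,0,0]],[[0,0,-0.7],[0,0,0]],[[0,0,-0.8],[0,0,0]],[[0,0,-0.9],[0,0,0]],[[0,0,-1],[0,0,0]]]'
python3 -m inch '[[[0.04,-0.09,-0.09],[0,0,0.07]],[[0.07,-0.17,-0.19],[0,0,0.15]],[[0.11,-0.26,-0.28],[0,0,0.22]],[[0.15,-0.34,-0.38],[0,0,0.29]],[[0.19,-0.43,-0.47],[0,0,0.36]],[[0.22,-0.52,-0.56],[0,0,0.44]],[[0.26,-0.6,-0.66],[0,0,0.51]],[[0.3,-0.69,-0.75],[0,0,0.58]],[[0.33,-0.77,-0.85],[0,0,0.65]],[[0.37,-0.86,-0.94],[0,0,0.73]]]'
for i in 1 2; do python3 -m inch '[[[-0.02,-0.09,-0.01],[0,0,0]],[[-0.03,-0.17,-0.03],[0,0,0]],[[-0.05,-0.26,-0.04],[0,0,0]],[[-0.07,-0.34,-0.06],[0,0,0]],[[-0.09,-0.43,-0.07],[0,0,0]],[[-0.1,-0.52,-0.08],[0,0,0]],[[-0.12,-0.6,-0.1],[0,0,0]],[[-0.14,-0.69,-0.11],[0,0,0]],[[-0.15,-0.77,-0.13],[0,0,0]],[[-0.17,-0.86,-0.14],[0,0,0]]]'; done
python3 - <<'E'
from h import *
import pickle
o=manip.get_obs();im=manip.camera('wrist');cv2.imwrite('pics/w2.png',im[...,::-1]);pickle.dump(o,open('w2.pkl','wb'))
print(o['clock'],o['position'],o['ee_rot'],o['joint_pos'])
E
```

```text
clock: 9.2
position: [0.6088, 0.1859, 0.1419]
ee_rot: [-0.171, 0.985, 0.0, 0.0]
ft_force: [-0.1, -0.7, -6.0]
grip_width: 0.525
grasp_force: 72.6
clock: 10.2
position: [0.604, 0.1111, 0.2172]
ee_rot: [0.116, 0.993, 0.0, 0.0]
ft_force: [-0.4, 0.2, -5.8]
grip_width: 0.528
grasp_force: 72.6
clock: 11.2
position: [0.6016, 0.0407, 0.2278]
ee_rot: [0.115, 0.993, 0.0, 0.0]
ft_force: [-0.3, -0.3, -5.7]
grip_width: 0.519
grasp_force: 72.7
clock: 12.2
position: [0.5992, -0.0294, 0.239]
ee_rot: [0.115, 0.993, 0.0, 0.0]
ft_force: [-0.4, 0.1, -5.9]
grip_width: 0.523
grasp_force: 72.7
12.2 [ 0.59921206 -0.02942827  0.23899914] [1.14668162e-01 9.93403842e-01 1.08386586e-04 8.23532710e-05] [-0.27324879  0.28364713  0.30150878  1.5632804  -0.08638509  1.30758188
  1.38035686]
```

View pics/w2.png

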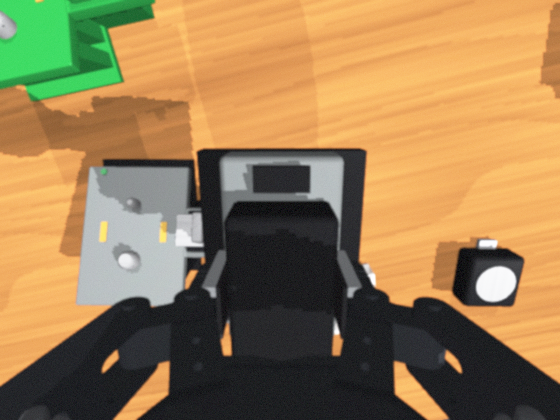

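```bash
python3 - <<'E'
import cv2
im=cv2.imread('pics/w2.png');cv2.imwrite('pics/crop2.png',cv2.resize(im[155:310,70:215],None,fx=3.8,fy=3.8,interpolation=cv2.INTER_CUBIC))
E
```

```text
(no output)
```

View pics/crop2.png

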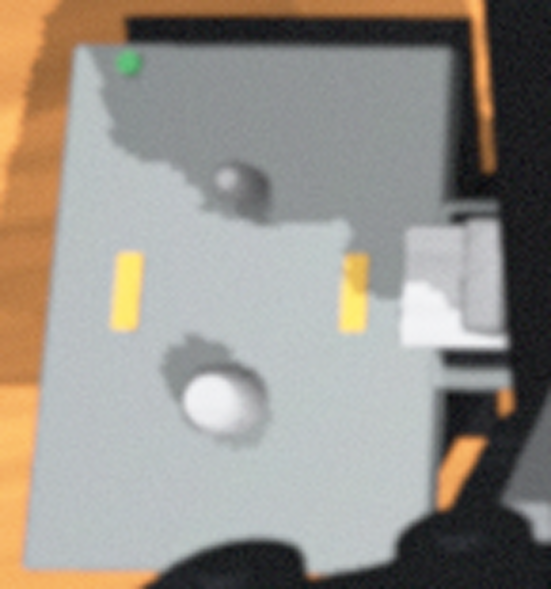

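```bash
python3 - <<'E'
from h import *
import pickle
np.set_printoptions(precision=4,suppress=True)
o=pickle.load(open('w2.pkl','rb'));P=KP('wrist',o)
c=lambda x,y:(70+(x+.5)/3.8-.5,155+(y+.5)/3.8-.5)
w={n:plane(P,c(*p),z) for n,p,z in[('L',(208,402),.0845),('S',(228,180),.0609),('lo-',(75,46),.0304),('lo+',(450,46),.0304),('hi-',(25,568),.0896),('y-',(126,291),.06),('y+',(354,292),.06)]}
for k,v in w.items():print(k,v)
ang=lambda a:np.degrees(np.arctan2(a[1],a[0]))
print('yaw',ang(w['L']-w['S']),ang(w['hi-']-w['lo-']),ang(w['lo+']-w['lo-'])-90,ang(w['y+']-w['y-'])-90)
print('len',np.linalg.norm(w['L']-w['S']),np.linalg.norm(w['hi-']-w['lo-']),np.linalg.norm(w['lo+']-w['lo-']))
for th in(-13,-12):
    t=np.radians(th);n=np.array([-.4226*np.cos(t),-.4226*np.sin(t),.9063])
    print((w['L']+w['S'])/2-.014*n,(w['y+']+w['y-'])/2)
I=dict(position=[0,0,0],ee_rot=[0,0,0,1]);T=KP('wrist',I)
for p,z in[((198,151),.045),((366,152),.045),((220,155),.021),((344,156),.021),((229,204),-.007),((337,204),-.007)]:print(p,plane(T,p,z))
E
```

```text
L [ 0.6249 -0.1875  0.0845]
S [ 0.5753 -0.175   0.0609]
lo- [ 0.5344 -0.2187  0.0304]
lo+ [ 0.5578 -0.1186  0.0304]
hi- [ 0.6562 -0.2465  0.0896]
y- [ 0.598  -0.2125  0.06  ]
y+ [ 0.612  -0.1539  0.06  ]
yaw -14.20547981162035 -12.862984985581239 -13.131875766097536 -13.412342586487199
len 0.05630916553048022 0.1382664217715876 0.10280368376950132
[ 0.6059 -0.1826  0.06  ] [ 0.605  -0.1832  0.06  ]
[ 0.6059 -0.1825  0.06  ] [ 0.605  -0.1832  0.06  ]
(198, 151) [ 0.0532 -0.0428  0.045 ]
(366, 152) [0.0527 0.045  0.045 ]
(220, 155) [ 0.0539 -0.0269  0.021 ]
(344, 156) [0.0535 0.0289 0.021 ]
(229, 204) [ 0.0387 -0.0191 -0.007 ]
(337, 204) [ 0.0387  0.0218 -0.007 ]
```

The wrist view shows the dock in the clear: small peg near (132,203), large peg near (127,260). Peg spacing is 56.3 mm and the deck is 138x103 mm, both matching the description. Dock yaw is -13.3°. The pack sits at +3 mm in the grip as intended. Next I hover 90 mm above the seat, tilted 25°.

```bash
python3 -m inch '[[[0.01,-0.09,0.02],[0,0,0]],[[0.02,-0.19,0.04],[0,0,0]],[[0.04,-0.28,0.06],[0,0,0]],[[0.05,-0.37,0.08],[0,0,0]],[[0.06,-0.46,0.1],[0,0,0]],[[0.07,-0.56,0.12],[0,0,0]],[[0.08,-0.65,0.14],[0,0,0]],[[0.1,-0.74,0.16],[0,0,0]],[[0.11,-0.84,0.18],[0,0,0]],[[0.12,-0.93,0.2],[0,0,0]]]'
python3 -m inch '[[[0.01,-0.1,0.03],[0,-0.06,0]],[[0.02,-0.2,0.06],[0,-0.12,0]],[[0.04,-0.3,0.1],[0,-0.18,0]],[[0.05,-0.4,0.13],[0,-0.24,0]],[[0.06,-0.5,0.16],[0,-0.31,0]],[[0.08,-0.6,0.19],[0,-0.37,0]],[[0.09,-0.7,0.22],[0,-0.43,0]],[[0.1,-0.8,0.26],[0,-0.49,0]],[[0.12,-0.93,0.3],[0,-0.556,0]],[[0.12,-0.93,0.3],[0,-0.556,0]]]'
cat > d.py <<'E'
# remaining shift/turn (tool shares) to the pose h mm above the seat
import sys
from h import *
from scipy.spatial.transform import Rotation as R
np.set_printoptions(precision=4,suppress=True)
h=float(sys.argv[1])/1000
t=np.radians(-13.3);c,s=np.cos(np.radians(25)),np.sin(np.radians(25))
xd=np.array([c*np.cos(t),c*np.sin(t),s]);n=np.array([-s*np.cos(t),-s*np.sin(t),c]);yd=np.cross(n,xd)
O=np.array([.606,-.184,.06]);D=np.c_[xd,yd,n]
if __name__=='__main__':
    o=manip.get_obs();A=R.from_quat(o['ee_rot']).as_matrix();B=np.c_[-xd,yd,-n]
    print('t',o['clock'],'TCP in deck mm',1000*D.T@(o['position']-O),'shift',A.T@(O+.003*xd+(.061+h)*n-o['position'])/.08,'turn deg',np.degrees(R.from_matrix(A.T@B).as_rotvec()),'F deck',D.T@o['ft_force'],'grip',o['grasp_force'])
E
python3 d.py 20
```

```text
clock: 13.25
position: [0.5727, -0.0999, 0.2227]
ee_rot: [0.115, 0.993, 0.0, 0.0]
ft_force: [0.8, -0.0, -5.8]
grip_width: 0.523
grasp_force: 72.7
clock: 14.25
position: [0.5442, -0.171, 0.1975]
ee_rot: [0.113, 0.97, -0.025, 0.214]
ft_force: [0.4, -0.8, -7.0]
grip_width: 0.525
grasp_force: 72.7
t 14.25 TCP in deck mm [  0.9086  -1.5219 151.2846] shift [-0.0276  0.0191  0.8785] turn deg [-0.0031 -0.0958 -0.031 ] F deck [-2.4624 -0.6654 -6.5352] grip 72.66526579856873
```

```bash
python3 -m inch '[[[-0.01,0.01,0.09],[0,0,0]],[[-0.02,0.02,0.18],[0,0,0]],[[-0.03,0.02,0.27],[0,0,0]],[[-0.03,0.02,0.36],[0,0,0]],[[-0.03,0.02,0.45],[0,0,0]],[[-0.03,0.02,0.54],[0,0,0]],[[-0.03,0.02,0.63],[0,0,0]],[[-0.03,0.02,0.72],[0,0,0]],[[-0.03,0.02,0.81],[0,0,0]],[[-0.03,0.02,0.88],[0,0,0]]]'
python3 d.py 0
python3 - <<'E'
from h import *
s=manip.camera('scene');d=manip.camera('side')
u=lambda im,x,y,w,h:cv2.resize(im[y:y+h,x:x+w,::-1],(400,300),interpolation=cv2.INTER_CUBIC)
cv2.imwrite('pics/h1.png',np.hstack([u(s,145,181,100,75),u(d,275,225,120,90)]))
E
```

```text
clock: 15.25
position: [0.5782, -0.1752, 0.1353]
ee_rot: [0.112, 0.97, -0.025, 0.215]
ft_force: [-1.1, -0.3, -6.0]
grip_width: 0.521
grasp_force: 72.8
t 15.25 TCP in deck mm [ 5.4972  2.1613 80.5544] shift [ 0.0313 -0.0272  0.2444] turn deg [0.0532 0.0009 0.1118] F deck [-3.4026 -0.4923 -5.0123] grip 72.77682423591614
```

View pics/h1.png

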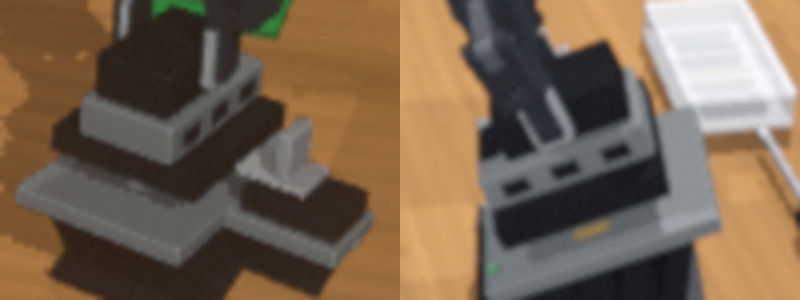

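The scene and side views show the pack level with the deck about 20 mm above it and square to it. I lower it onto the peg tapers.

```bash
python3 -m inch '[[[0.015,-0.01,0],[0,0,0]],[[0.015,-0.01,0.02],[0,0,0]],[[0.015,-0.01,0.04],[0,0,0]],[[0.015,-0.01,0.06],[0,0,0]],[[0.015,-0.01,0.08],[0,0,0]],[[0.015,-0.01,0.1],[0,0,0]],[[0.015,-0.01,0.12],[0,0,0]],[[0.015,-0.01,0.13],[0,0,0]],[[0.015,-0.01,0.13],[0,0,0]],[[0.015,-0.01,0.13],[0,0,0]]]'
python3 d.py 0
```

```text
clock: 16.35
position: [0.5806, -0.177, 0.1256]
ee_rot: [0.112, 0.97, -0.025, 0.215]
ft_force: [-2.2, -3.3, -8.5]
grip_width: 0.522
grasp_force: 72.8
t 16.35 TCP in deck mm [ 3.9002  0.946  70.5894] shift [ 0.0112 -0.0119  0.1199] turn deg [ 0.0278 -0.0362  0.0916] F deck [-4.8171 -3.6892 -7.1376] grip 72.75786280632019
```

```bash
python3 -m inch '[[[0.01,-0.015,0],[0,0,0]],[[0.01,-0.015,0.01],[0,0,0]],[[0.01,-0.015,0.02],[0,0,0]],[[0.01,-0.015,0.03],[0,0,0]],[[0.01,-0.015,0.04],[0,0,0]],[[0.01,-0.015,0.05],[0,0,0]],[[0.01,-0.015,0.06],[0,0,0]],[[0.01,-0.015,0.06],[0,0,0]],[[0.01,-0.015,0.06],[0,0,0]],[[0.01,-0.015,0.06],[0,0,0]]]'
python3 d.py 0
```

```text
clock: 17.35
position: [0.5822, -0.1782, 0.1215]
ee_rot: [0.112, 0.97, -0.025, 0.215]
ft_force: [-0.1, -0.1, -5.5]
grip_width: 0.522
grasp_force: 72.7
t 17.35 TCP in deck mm [ 3.7668  0.2019 66.0572] shift [ 0.0096 -0.0026  0.0632] turn deg [0.0588 0.0317 0.1117] F deck [-2.3444 -0.1608 -4.9305] grip 72.68306136131287
```

Forces are free (only the pack's weight) with the pegs about 9 mm into the holes. I go on to home.

```bash
python3 -m inch '[[[0,0,0.01],[0,0,0]],[[0,0,0.02],[0,0,0]],[[0,0,0.03],[0,0,0]],[[0,0,0.04],[0,0,0]],[[0,0,0.05],[0,0,0]],[[0,0,0.06],[0,0,0]],[[0,0,0.065],[0,0,0]],[[0,0,0.07],[0,0,0]],[[0,0,0.07],[0,0,0]],[[0,0,0.07],[0,0,0]]]'
python3 d.py 0
```

```text
clock: 18.35
position: [0.5835, -0.1784, 0.1182]
ee_rot: [0.112, 0.97, -0.024, 0.215]
ft_force: [-36.3, 12.4, 37.0]
grip_width: 0.524
grasp_force: 79.4
t 18.35 TCP in deck mm [ 3.5699  0.2948 62.507 ] shift [ 0.0071 -0.0037  0.0188] turn deg [ 0.1478 -0.0418  0.0787] F deck [-18.9148   3.7031  49.6622] grip 79.41161155700684
```

```bash
python3 -m inch '[[[0.01,0,-0.005],[0,0,0]],[[0.015,0,-0.01],[0,0,0]],[[0.015,0,-0.01],[0,0,0]],[[0.015,0,-0.01],[0,0,0]],[[0.015,0,-0.01],[0,0,0]],[[0.015,0,-0.01],[0,0,0]],[[0.015,0,-0.01],[0,0,0]],[[0.015,0,-0.01],[0,0,0]],[[0.015,0,-0.01],[0,0,0]],[[0.015,0,-0.01],[0,0,0]]]'
python3 d.py 0
python3 - <<'E'
from h import *
s=manip.camera('scene');d=manip.camera('side')
u=lambda im,x,y,w,h:cv2.resize(im[y:y+h,x:x+w,::-1],(400,300),interpolation=cv2.INTER_CUBIC)
cv2.imwrite('pics/h2.png',np.hstack([u(s,145,181,100,75),u(d,275,225,120,90)]))
E
```

```text
clock: 19.35
position: [0.5834, -0.1784, 0.1183]
ee_rot: [0.112, 0.97, -0.024, 0.216]
ft_force: [-17.3, 6.2, 18.1]
grip_width: 0.522
grasp_force: 76.3
t 19.35 TCP in deck mm [ 3.5493  0.2216 62.6438] shift [ 0.0069 -0.0028  0.0205] turn deg [0.1032 0.1072 0.0923] F deck [-8.8903  2.0917 24.1311] grip 76.25129342079163
```

View pics/h2.png

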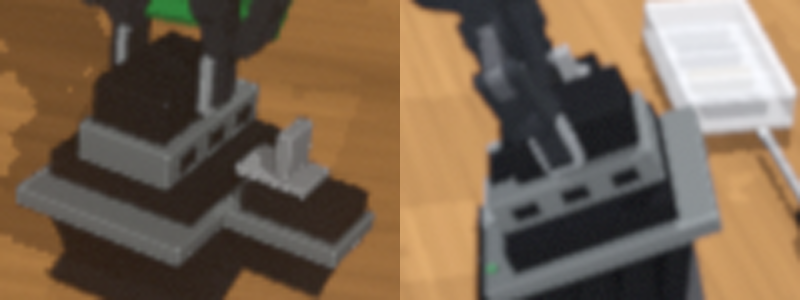

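Both views show the pack flush on the deck. Halving the press force moved the TCP by less than 0.2 mm, so the pack is home. I release, retreat square to the deck, and move outboard of the fin with the fingers shut.

```bash
python3 -m inch '[[[0,0,0],[0,0,0]],[[0,0,0],[0,0,0]],[[0,0,0],[0,0,0]],[[0,0,0],[0,0,0]],[[0,0,-0.1],[0,0,0]],[[0,0,-0.2],[0,0,0]],[[0,0,-0.3],[0,0,0]],[[0,0,-0.4],[0,0,0]],[[0,0,-0.5],[0,0,0]],[[0,0,-0.6],[0,0,0]]]' 0.8
python3 -m inch '[[[0,0,-0.15],[0,0,0]],[[0,0,-0.3],[0,0,0]],[[0,0,-0.45],[0,0,0]],[[0,0.1,-0.5],[0,0,0]],[[0,0.2,-0.5],[0,0,0]],[[0,0.3,-0.5],[0,0,0]],[[0,0.4,-0.5],[0,0,0]],[[0,0.5,-0.5],[0,0,0]],[[0,0.6,-0.5],[0,0,0]],[[0,0.6,-0.5],[0,0,0]]]' 0 20
python3 -m inch '[[[0.04,0.15,0],[0,0,0]],[[0.04,0.3,0],[0,0,0]],[[0.04,0.45,0],[0,0,0]],[[0.04,0.6,0],[0,0,0]],[[0.04,0.78,0],[0,0,0]],[[0.04,0.78,0.1],[0,0,0]],[[0.04,0.78,0.2],[0,0,0]],[[0.04,0.78,0.3],[0,0,0]],[[0.04,0.78,0.4],[0,0,0]],[[0.04,0.78,0.5],[0,0,0]]]'
python3 d.py 0
python3 - <<'E'
from h import *
s=manip.camera('scene');d=manip.camera('side')
u=lambda im,x,y,w,h:cv2.resize(im[y:y+h,x:x+w,::-1],(400,300),interpolation=cv2.INTER_CUBIC)
cv2.imwrite('pics/h3.png',np.hstack([u(s,145,181,100,75),u(d,275,225,120,90)]))
E
```

```text
clock: 20.45
position: [0.563, -0.1737, 0.1608]
ee_rot: [0.112, 0.97, -0.025, 0.215]
ft_force: [-0.5, -0.3, 0.0]
grip_width: 0.797
grasp_force: 0.0
clock: 21.45
position: [0.558, -0.1218, 0.196]
ee_rot: [0.111, 0.97, -0.025, 0.215]
ft_force: [0.1, -0.3, -0.4]
grip_width: -0.003
grasp_force: 0.0
clock: 22.45
position: [0.5857, -0.0663, 0.1578]
ee_rot: [0.112, 0.97, -0.025, 0.215]
ft_force: [-0.1, 0.1, -0.8]
grip_width: 0.001
grasp_force: 0.0
t 22.45 TCP in deck mm [ -1.1517 109.819  108.3996] shift [-0.0503 -1.373   0.592 ] turn deg [ 0.0206 -0.0066  0.0698] F deck [-0.4121  0.0776 -0.6524] grip 0.0
```

View pics/h3.png

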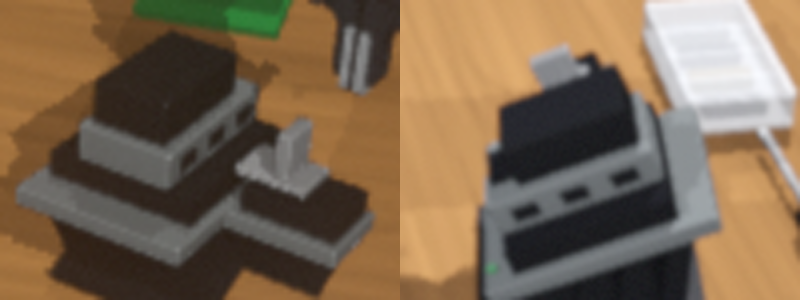

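The pack stayed seated, and the shut fingers are outboard of the fin. I lower 49 mm and start pushing along -y.

```bash
python3 -m inch '[[[0,0,0.1],[0,0,0]],[[0,0,0.2],[0,0,0]],[[0,0,0.3],[0,0,0]],[[0,0,0.4],[0,0,0]],[[0,0,0.5],[0,0,0]],[[0,0,0.55],[0,0,0]],[[0,0,0.6],[0,0,0]],[[0,0,0.6],[0,0,0]],[[0,0,0.6],[0,0,0]],[[0,0,0.6],[0,0,0]]]'
python3 -m inch '[[[0,-0.03,0],[0,0,0]],[[0,-0.06,0],[0,0,0]],[[0,-0.09,0],[0,0,0]],[[0,-0.12,0],[0,0,0]],[[0,-0.15,0],[0,0,0]],[[0,-0.18,0],[0,0,0]],[[0,-0.21,0],[0,0,0]],[[0,-0.24,0],[0,0,0]],[[0,-0.27,0],[0,0,0]],[[0,-0.3,0],[0,0,0]]]'
python3 d.py 0
python3 -m inch '[[[0,-0.02,0],[0,0,0]],[[0,-0.04,0],[0,0,0]],[[0,-0.06,0],[0,0,0]],[[0,-0.08,0],[0,0,0]],[[0,-0.1,0],[0,0,0]],[[0,-0.1,0],[0,0,0]],[[0,-0.1,0],[0,0,0]],[[0,-0.1,0],[0,0,0]],[[0,-0.1,0],[0,0,0]],[[0,-0.1,0],[0,0,0]]]'
python3 d.py 0
```

```text
clock: 23.55
position: [0.6055, -0.0702, 0.1155]
ee_rot: [0.112, 0.97, -0.025, 0.215]
ft_force: [0.2, -0.7, -0.1]
grip_width: -0.0
grasp_force: 0.0
clock: 24.55
position: [0.5999, -0.0934, 0.1152]
ee_rot: [0.112, 0.97, -0.025, 0.215]
ft_force: [1.0, 3.0, -0.8]
grip_width: -0.003
grasp_force: 1.3
t 24.55 TCP in deck mm [-0.8963 86.7349 61.3331] shift [-0.0463 -1.0843  0.0027] turn deg [0.0778 0.0219 0.1281] F deck [-0.1042  3.1721 -0.8276] grip 1.2559142243117094
clock: 25.55
position: [0.598, -0.1016, 0.1151]
ee_rot: [0.112, 0.97, -0.025, 0.215]
ft_force: [-0.7, -0.6, -0.2]
grip_width: -0.005
grasp_force: 0.2
t 25.55 TCP in deck mm [-0.9068 78.3357 61.2643] shift [-0.0472 -0.9793  0.0026] turn deg [0.0413 0.0158 0.098 ] F deck [-0.6038 -0.7257  0.0167] grip 0.2127889241091907
```

Contact at about 3 N, consistent with the catch's friction. I push on until the end stop resists.

```bash
python3 -m inch '[[[0,-0.01,0],[0,0,0]],[[0,-0.02,0],[0,0,0]],[[0,-0.03,0],[0,0,0]],[[0,-0.04,0],[0,0,0]],[[0,-0.05,0],[0,0,0]],[[0,-0.05,0],[0,0,0]],[[0,-0.05,0],[0,0,0]],[[0,-0.05,0],[0,0,0]],[[0,-0.05,0],[0,0,0]],[[0,-0.05,0],[0,0,0]]]'
python3 d.py 0
python3 -m inch '[[[0,-0.01,0],[0,0,0]],[[0,-0.02,0],[0,0,0]],[[0,-0.03,0],[0,0,0]],[[0,-0.04,0],[0,0,0]],[[0,-0.05,0],[0,0,0]],[[0,-0.05,0],[0,0,0]],[[0,-0.05,0],[0,0,0]],[[0,-0.05,0],[0,0,0]],[[0,-0.05,0],[0,0,0]],[[0,-0.05,0],[0,0,0]]]'
python3 d.py 0
```

```text
clock: 26.55
position: [0.5975, -0.1036, 0.1152]
ee_rot: [0.111, 0.97, -0.024, 0.215]
ft_force: [0.5, 7.3, 0.3]
grip_width: -0.002
grasp_force: 3.6
t 26.55 TCP in deck mm [-0.9304 76.253  61.3289] shift [-0.046  -0.9533  0.0015] turn deg [0.1595 0.025  0.1881] F deck [-0.9819  7.2069  0.7853] grip 3.6227493546903133
clock: 27.55
position: [0.5973, -0.1043, 0.1153]
ee_rot: [0.109, 0.97, -0.023, 0.216]
ft_force: [2.6, 19.1, -0.5]
grip_width: 0.003
grasp_force: 8.4
t 27.55 TCP in deck mm [-0.9065 75.6062 61.4565] shift [-0.0431 -0.9454 -0.0002] turn deg [0.3577 0.042  0.3501] F deck [-1.9157 19.1869  0.3687] grip 8.377004116773605
```

The catch is at its stop: 19 N with no further travel. I back off, rise and check.

```bash
python3 -m inch '[[[0,0.05,0],[0,0,0]],[[0,0.12,0],[0,0,0]],[[0,0.25,0],[0,0,0]],[[0,0.35,0],[0,0,0]],[[0,0.4,-0.15],[0,0,0]],[[0,0.4,-0.3],[0,0,0]],[[0,0.4,-0.45],[0,0,0]],[[0,0.4,-0.6],[0,0,0]],[[0,0.4,-0.8],[0,0,0]],[[0,0.4,-1],[0,0,0]]]'
python3 - <<'E'
from h import *
s=manip.camera('scene');d=manip.camera('side')
u=lambda im,x,y,w,h:cv2.resize(im[y:y+h,x:x+w,::-1],(400,300),interpolation=cv2.INTER_CUBIC)
cv2.imwrite('pics/h4.png',np.hstack([u(s,145,181,100,75),u(d,275,225,120,90)]))
E
```

```text
clock: 28.55
position: [0.57, -0.0707, 0.1891]
ee_rot: [0.112, 0.97, -0.025, 0.215]
ft_force: [-0.2, -0.2, -0.0]
grip_width: -0.002
grasp_force: 0.0
```

View pics/h4.png

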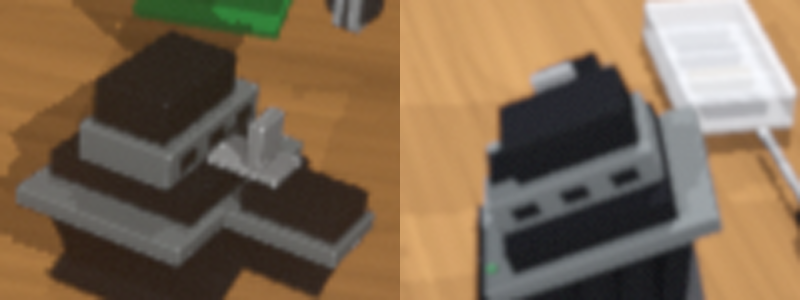

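The tongue now lies over the foot. The fin moved about 7 px, roughly 22 mm, and the pack is unmoved.

```bash
python3 -c "
from workcell import manip
print(manip.hand_in())"
```

```text
the job is handed in; nothing more can be done
None
```

The pack is seated on the dock, flush end uphill, the catch is pushed in to its stop over the foot, the gripper is clear, and the job is handed in at about 29 s; no verdict came back.

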